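# Clamp the whetstone on the sharpening board

### The job

Lay the whetstone flat in the bed of the sharpening board, between the two end cleats and alongside the sprung pad, and let go of it. Then swing the loose clamp bar in about its pin, with a steady and gentle push that never rams the end stop, until the spring catch snaps in front of its free end and keeps the stone clamped against the pad. Leave the red seal on the board and the wooden slip beside it where they are.

Things in the scene. Friction and masses are not known exactly. Their poses are not given: they have to be found in the camera images.
- board: Pale wooden sharpening board fixed to the desk, 163 x 280 x 12 mm. Origin: on the desk under the axis of the upright steel pivot pin (10 mm, head 18 mm, its top at z = 31.5 mm). x: away from the robot to the fence side; y: along the board from pin to catch; z up. In mm: top z = 12, x -96 to 67, y -35 to 245. A fence 8 mm high stands behind the pad at x 57 to 64.
- bed_mid (a point): Point fixed on the board top (x 17, y 95, z 12 mm in the board's frame; axes as the board's). Lay the stone's underside centre here, length along y (either way round), 6 mm short of the free pad (the bar later pushes it against the pad). It is 88 mm long between two end cleats 98 mm apart, 6 mm high, at x 22 to 38; along y its middle must be within 10 mm of this point.
- pad_face (a point): Middle of the foot of the sprung pad's rubber face when free (x 38, y 95, z 12 mm in the board's frame). The pad is 100 mm long (y), 7 mm high above the board top; pushed, it gives way to +x by up to 11 mm (4 N at first, then 1.1 N more per mm). Until the bar is caught, the pad pushes it back when let go.
- catch_nominal (a point): Tip of the spring pawl at its nominal setting (x -13, y 193.5, z 19.5 mm in the board's frame). The bar's end pushes the pawl aside (along y) and it snaps back in front of the bar's face once past: nominally with bar parallel to the board's y. The steel catch block (17 mm high, y over 209) is hand-set in x: true place up to 6.5 mm nearer or farther, not reported; must be felt.
- stop_nominal (a point): Face of the rubber stop behind the bar's end, on the catch block, at the block's nominal setting (x 12.2, y 193, z 19.5 mm in the board's frame); it shifts with the block. About 1 mm past the catching point the bar meets it: it yields 10 N per mm, and is hard after 4 mm. Behind it a steel arm 16 mm high, y over 187.
- clamp_bar: Loose waxed (slippery) wooden clamp bar 24 x 212 x 14 mm, about 150 g, flat on the board, the hole in one end over the pivot pin (0.5 mm play). Origin: underside, on the hole's axis. y: along the bar to its free end (y = 200 mm); x: across to the fence side (faces at x = -12 and 12). Starts turned 0.42 to 0.58 rad about +z from the board (free end toward the robot); home is about 0.
- push_spot (a point): Point on the clamp bar's face on the robot's side, 175 mm from the hole's axis, half-way up (7 mm above the board top); axes as the bar's. Push here to the fence side: it takes roughly 3 to 11 N to pass the catch, and more than 15 N is ramming it.
- bar_end (a point): Middle of the clamp bar's free end, 200 mm from the hole's axis, half-way up; axes as the bar's. When caught, its x in the board's frame is between about -8.5 and +6.5 mm, as the catch is set; let go uncaught, it lies about 12 mm or more on the robot's side of x = 0.
- stone_mid (a point): Centre of the loose whetstone in its sleeve, a grey and black block 30 (x) x 88 (y) x 17 (z) mm, 85 g, flat on the desk left of the board; the point is 8.5 mm above its underside, axes y along its length, z up. Grasp across the 30 mm width with fingertips 9 to 10 mm above the underside, so that they clear the 7 mm high pad when it is laid down.
- red_seal: Bystander: dull red seal rod 15 x 45 x 15 mm, lying on the board's front near the pin. Origin: centre of its underside.
- slip: Bystander: brown wooden slip 17 x 88 x 9 mm lying on the desk right of the board. Origin: centre of its underside.
There are look-alikes about, which are no part of the job. What is shaped like the part that bears stone_mid but green or orange is not meant.

How it is judged:
By the outcome, as a careful person would: the job done as asked, in the order asked, and still so for the second after the job is handed in, with the robot touching nothing.
It also fails if it takes over 64 s, if anything falls off the work surface, if the arm or the gripper's body presses on something with over 40 N, if the wrist force passes 120 N, or if a joint passes its speed limit or range.

### The arm

A 7-joint arm with a two-finger parallel gripper is mounted at the origin on a cart in front of the work surface, level with it; the furniture and walls round the work are solid. World frame = base frame: x ahead of the robot, y to its left, z up, the work surface at z = 0. Lengths are in mm, angles in degrees, forces in N, time in s.
With the tool pointing down it reaches from about 400 to 875 mm from the base axis. Payload 6.5 kg.
Tool frame: the origin (TCP) lies midway between the tips of the shut fingers; the grasp point (between the pads) lies 19 mm behind it; z points along the fingers, y is the line along which they close (so a half turn about z gives the same grasp; the last joint's range is limited). The gripper opens to 85 mm and grips with 20 to 120 N. Pads are 22 mm wide; open, the fingers measure 114 mm over their backs; the gripper's body (76 mm by 85 mm) begins 54 mm behind the grasp point. The pads swing forward as they close: fully open they stand 13 mm farther back than shut.
Start: joints at [-75.069, 30.733, -0.252, 88.115, 0.149, 61.152, -4.079], TCP at [208.654, 615.592, 231.29] pointing down, gripper open.
Joint ranges: [-154.64, 154.64], [-21.42, 123.67], [-72.66, 72.17], [13.99, 137.28], [-74.86, 254.86], [10.95, 109.41], [-158.01, 158.01]. Speed limits (degrees/s): [136.94, 136.94, 180, 180, 180, 180, 180].

### API

Orientations are given as [roll, pitch, yaw] about the fixed x, y, z axes, in that order (R = Rz(yaw) Ry(pitch) Rx(roll)).
In Python, from workcell import sense, eyes, order gives the robot as it stands.
- The arm moves only by the tool carry_out, never from a script. Its argument "deltas" is a list of rows, each an object with "delta_pos": the shift along the tool's x, y, z as a fraction of full scale, a list of three; "roll": the turn about the tool's z as a fraction of full scale; "gripper": the opening, from -1 (shut) to 1 (fully open). In form: [{"delta_pos": [x, y, z], "roll": roll, "gripper": gripper}, ...]. A call has 1 to 8 rows; each row is the pose to reach, as a shift and turn from the pose commanded when the call began, along the tool's axes at that moment; what a row does not reach only later rows make up. Full scale, the value 1, is 0.15 m for a shift and 60 degrees for a turn. A row lasts 1/8 s, in which the tool goes at most 62.5 mm and 10.7 degrees, less where a joint would pass 70% of its speed; a pose out of reach is approached as far as the arm can. A call with a number of a shift or a turn outside -1 to 1 is refused whole. A call with a gripper value outside its range is refused whole. The fingers move at their own pace and stop on an object; the grip force is fixed at half the most. Time passes only in rows, so rows that repeat a pose let the fingers close. It gives the time, the measured TCP pose, the force, the opening and the grip force at its end, in the units of the state.
- sense(): the state, without advancing time (a new reading comes with each control period).
- eyes.snapshot(name): name is "side" or "top" or "wrist"; returns the picture (420x560x3 uint8, blue, green, red); there is no depth.
- eyes.camera_info(name): a dict with "fov_y" (degrees; the focal length in pixels is half the picture's height over the tangent of half this angle, whatever the lens; pixels are square), "cx", "cy" (the principal point, pixels), "distortion" ([k1, k2, p1, p2, k3] as OpenCV has them; the pictures are not rectified), "position" and "orientation" of the camera in the world. Camera axes: x right, y down, z forward; pixel columns grow to the right and rows downward; lengths in mm; the calibration is good to about 2 mm. A picture is of the moment at which its call begins: read the wrist's pose just before it. camera_info takes no time and is no camera call; for the wrist camera it gives the pose at the moment of the call.
- order.sign_off(): hands the job in; it is judged then, once.
The state is a dict: "time_s": time; "joint_positions": joint angles; "joint_vel": joint speeds; "effort": joint torques, N m; "eef_pos": TCP position; "tool_rot": TCP orientation; "force": force on the tool from outside, world axes, zero at the start; "moment": the same for the moment, N m; "finger_gap": finger opening in mm; "grasp_force": force on a finger pad.
Only numpy, scipy, OpenCV 4.12 (cv2) and the standard library are available. Lean on these libraries where they do the work, as an engineer would, in place of code of your own. Each camera call takes 0.05 s, during which the arm holds its last target. There are 200 camera calls.

## Working session

There is one attempt and no reset: what is moved stays moved. The work goes in short steps, Python scripts to look and compute and a tool call to move; the robot and the scene stay as the last step left them, time stands still between calls to the robot, and variables do not carry over. Pictures are saved under pics/ and viewed, at most 10 in all, crops included, and the job is handed in when it is done.

Besides the shell and the picture viewer there is one more tool, called by a JSON object that holds its "fn" and its "kwargs", one argument or row to a line. carry_out: Moves the arm, as the interface text tells. Its arguments: {"type":"object","properties":{"deltas":{"type":"array"}},"required":["deltas"]}

```bash
mkdir -p pics; cat > h.py <<'E'
import numpy as np, cv2
from scipy.spatial.transform import Rotation as R
from workcell import sense, eyes, order
def cam(n):
    c=eyes.camera_info(n); f=210/np.tan(np.radians(c['fov_y']/2))
    K=np.array([[f,0,c['cx']],[0,f,c['cy']],[0,0,1.]])
    o=c['orientation']; M=R.from_euler('xyz',o,degrees=True).as_matrix()
    return K,np.array(c['distortion'],float),np.array(c['position'],float),M
def w(n,pts,z,C=None):
    K,d,p,M=C or cam(n)
    u=cv2.undistortPoints(np.array(pts,float).reshape(-1,1,2),K,d).reshape(-1,2)
    r=np.c_[u,np.ones(len(u))]@M.T
    z=np.broadcast_to(z,len(u))
    return p+r*((z-p[2])/r[:,2])[:,None]
def px(n,P,C=None):
    K,d,p,M=C or cam(n)
    return cv2.projectPoints(((np.array(P,float).reshape(-1,3)-p)@M),np.zeros(3),np.zeros(3),K,d)[0].reshape(-1,2)
E
python3 - <<'E'
from h import *
print(sense()); 
for n in('side','top','wrist'): print(n,eyes.camera_info(n))
a=eyes.snapshot('top');cv2.imwrite('pics/top_raw.png',a)
b=eyes.snapshot('side');cv2.imwrite('pics/side_raw.png',b)
cv2.imwrite('pics/top.png',cv2.resize(a,(800,600)))
E
```

```text
{'time_s': 0.0, 'joint_positions': array([-75.06883082,  30.7783958 ,  -0.25261357,  88.17142027,
         0.14983057,  61.14974304,  -4.07786353]), 'joint_vel': array([ 0.06476443,  0.00459264, -0.01039403,  0.07442524, -0.04562098,
        0.08009104,  0.02964931]), 'effort': array([ 7.05229650e-04, -5.83414686e+01,  1.04891997e+00, -2.59095615e+01,
        1.23129590e-02,  9.76094278e-03, -1.98946856e-05]), 'eef_pos': array([208.49527935, 614.9915738 , 230.39828036]), 'tool_rot': array([-1.79901149e+02,  8.89392795e-03,  1.61280531e+02]), 'force': array([-0.41950742,  0.53829136,  0.08397733]), 'moment': array([-0.01228731,  0.01631009, -0.0043476 ]), 'grasp_force': 0.0, 'finger_gap': 85.49221357418665}
side {'fov_y': 51.33793377614686, 'cx': 280.0809398734278, 'cy': 206.1276053789995, 'distortion': array([-0.07604873,  0.        ,  0.        ,  0.        ,  0.        ]), 'position': array([ 918.72717891,  857.42986082, 1305.45756158]), 'orientation': array([-150.39018624,    0.70703419,  144.00793476])}
top {'fov_y': 57.45410188594215, 'cx': 276.32466817932203, 'cy': 210.55060000634757, 'distortion': array([-0.03291648,  0.        ,  0.        ,  0.        ,  0.        ]), 'position': array([ 349.44847764,  286.64769518, 1078.58784639]), 'orientation': array([-1.71160797e+02, -1.57097421e-01, -9.13120449e+01])}
wrist {'fov_y': 62.55146592506665, 'cx': 282.0554875795204, 'cy': 209.88176336276177, 'distortion': array([-0.03282724,  0.        ,  0.        ,  0.        ,  0.        ]), 'position': array([132.6342966 , 641.08156548, 372.87975618]), 'orientation': array([ 1.61976581e+02, -4.22600143e-03,  7.12781989e+01])}
```

View pics/top.png

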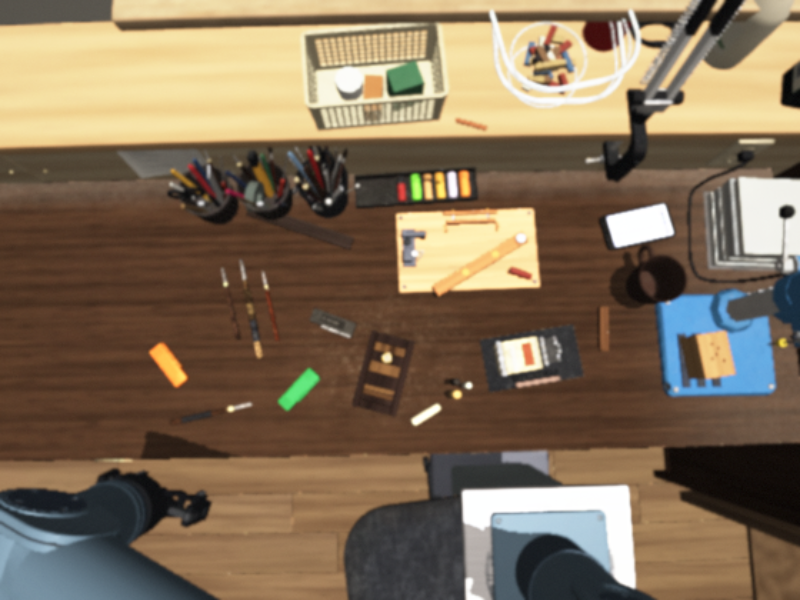

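The top view shows the board at about (468,250). The grey/black block at (332,322) fits the stone. The look-alikes are green (298,390) and orange (168,365). The slip is at (604,328). I'll enlarge the board and stone to confirm.

```bash
python3 - <<'E'
import cv2
a=cv2.imread('pics/top_raw.png')
# raw crop x 210..390, y 135..245
c=a[138:243,270:383]; cv2.imwrite('pics/c1.png',cv2.resize(c,None,fx=5,fy=5,interpolation=cv2.INTER_CUBIC)[:600])
d=a[205:250,205:265]
c=cv2.resize(a[138:212,270:385],None,fx=5,fy=5,interpolation=cv2.INTER_CUBIC)
d=cv2.resize(a[205:250,205:260],None,fx=4,fy=4,interpolation=cv2.INTER_CUBIC)
import numpy as np
o=np.zeros((570,580,3),np.uint8);o[:370,:575]=c;o[380:560,:220]=d
cv2.imwrite('pics/c1.png',o)
E
```

```text
(no output)
```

View pics/c1.png

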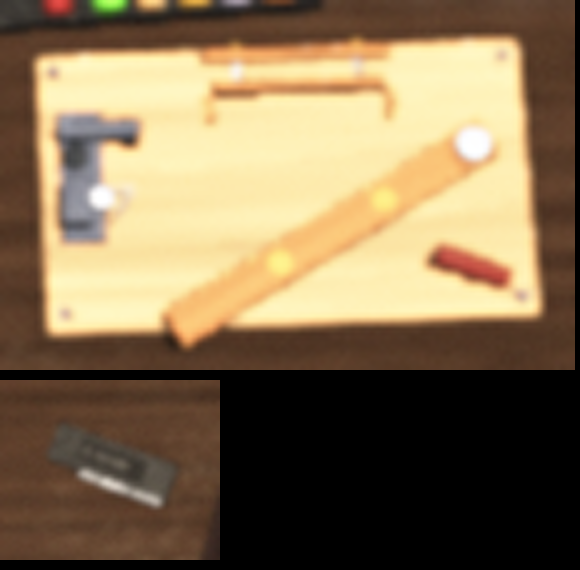

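```bash
python3 - <<'E'
from h import *
f=lambda P,s,ox,oy:[((u+.5)/s-.5+ox,(v+.5)/s-.5+oy) for u,v in P]
Bc=w('top',f([(36,55),(518,38),(542,316),(48,335)],5,270,138),12)[:,:2]
L=np.array([[67,245],[67,-35],[-96,-35],[-96,245]],float)
a=L-L.mean(0);b=Bc-Bc.mean(0)
th=np.arctan2((a[:,0]*b[:,1]-a[:,1]*b[:,0]).sum(),(a*b).sum())
Rm=np.array([[np.cos(th),-np.sin(th)],[np.sin(th),np.cos(th)]])
o=Bc.mean(0)-Rm@L.mean(0)
print('board',o,np.degrees(th),'res',(Bc-(L@Rm.T+o)).round(1).tolist())
print('pin',w('top',f([(474,144)],5,270,138),31.5))
g=w('top',f([(163,318),(188,350)],5,270,138),[26,26]);print('bar end corners board', ((g[:,:2]-o)@Rm))
print('bed',Rm@[17,95]+o)
s=w('top',f([(58,425-0),(176,461),(162,505),(48,460)],4,205,205-95),17);print('stone',s,s.mean(0))
print('block',((w('top',f([(62,240),(103,240),(58,117),(137,121),(137,142)],5,270,138),[29,29,28,28,28])[:,:2]-o)@Rm).round(1).tolist())
print('seal',w('top',f([(472,264)],5,270,138),20))
for n in('side','top'):print(n,px(n,[[*o,31],[*s.mean(0)[:2],17]]))
E
```

```text
board [632.83197904  27.97284474] 0.9769875893799238 res [[0.8, 0.3], [0.6, 0.0], [-0.7, -0.5], [-0.6, 0.1]]
pin [[632.74394423  28.46727172  31.5       ]]
bar end corners board [[ -91.94643965  180.80811257]
 [-110.57871975  167.79971323]]
bed [648.20967938 123.24889804]
stone [[502.94539486 440.3600066   17.        ]
 [475.75662455 358.08735842  17.        ]
 [445.2475879  368.17201268  17.        ]
 [478.44874508 447.34402484  17.        ]] [475.5995881  403.49085064  17.        ]
block [[-45.9, 235.4], [-46.8, 212.4], [25.6, 234.6], [21.6, 189.9], [9.3, 190.5]]
seal [[566.00976352  30.93239287  20.        ]]
side [[211.36895646 178.02018944]
 [312.96987544 233.70821471]]
top [[364.53165749 166.41361818]
 [232.34363986 225.29259659]]
```

The crop confirms the grey/black stone with its white label edge, centred at crop (112,464), which is about (475,403) mm. The board fit residual is under 1 mm. I'll move above the stone.

{"fn": "carry_out", "kwargs": {
  "deltas": [
    {"delta_pos": [-0.3, -0.2, 0.05], "roll": 0.16, "gripper": 1},
    {"delta_pos": [-0.6, -0.4, 0.1], "roll": 0.33, "gripper": 1},
    {"delta_pos": [-0.9, -0.6, 0.15], "roll": 0.5, "gripper": 1},
    {"delta_pos": [-1, -0.75, 0.2], "roll": 0.66, "gripper": 1},
    {"delta_pos": [-1, -0.75, 0.2], "roll": 0.83, "gripper": 1},
    {"delta_pos": [-1, -0.75, 0.2], "roll": 1, "gripper": 1}
  ]
}}

```text
time_s: 0.85
eef_pos: [314.6, 460.2, 201.0]
tool_rot: [-180.0, 0.0, 100.9]
force: [-0.2, 1.3, 1.0]
finger_gap: 85.3
grasp_force: 0.0
```

```bash
cat >> h.py <<'E'
def go(x,y,z,yaw):
    s=sense(); M=R.from_euler('xyz',s['tool_rot'],degrees=True).as_matrix()
    d=M.T@(np.array([x,y,z])-s['eef_pos'])
    r=-(yaw-s['tool_rot'][2]+180)%360; r=r-180
    r=-((yaw-s['tool_rot'][2]+180)%360-180)
    print('t',s['time_s'],'tcp',s['eef_pos'].round(1),s['tool_rot'].round(2),'F',s['force'].round(1),'gap',round(s['finger_gap'],1),'->',(d/150).round(3),'roll',round(r/60,3))
E
python3 -c "
from h import *
go(475.6,403.5,190,70)"
```

```text
t 0.85 tcp [314.6 460.2 201. ] [-1.7996e+02  3.0000e-02  1.0089e+02] F [-0.2  1.3  1. ] gap 85.3 -> [-0.574  0.982  0.073] roll 0.515
```

{"fn": "carry_out", "kwargs": {
  "deltas": [
    {"delta_pos": [-0.2, 0.3, 0.03], "roll": 0.17, "gripper": 1},
    {"delta_pos": [-0.4, 0.6, 0.05], "roll": 0.34, "gripper": 1},
    {"delta_pos": [-0.574, 0.9, 0.073], "roll": 0.515, "gripper": 1},
    {"delta_pos": [-0.574, 0.982, 0.073], "roll": 0.515, "gripper": 1},
    {"delta_pos": [-0.574, 0.982, 0.073], "roll": 0.515, "gripper": 1}
  ]
}}

```text
time_s: 1.48
eef_pos: [475.9, 405.4, 189.9]
tool_rot: [-180.0, 0.0, 70.4]
force: [-0.1, 0.6, -0.6]
finger_gap: 85.2
grasp_force: 0.0
```

```bash
python3 - <<'E'
from h import *
go(475.6,403.5,100,70)
C=cam('wrist'); a=eyes.snapshot('wrist'); cv2.imwrite('pics/w1raw.png',a)
import pickle; pickle.dump(C,open('c1.pkl','wb'))
cv2.imwrite('pics/w1.png',cv2.resize(a,(800,600),interpolation=cv2.INTER_CUBIC))
E
```

```text
t 1.475 tcp [475.9 405.4 189.9] [-1.7998e+02  3.0000e-02  7.0420e+01] F [-0.1  0.6 -0.6] gap 85.2 -> [-0.013  0.003  0.599] roll 0.007
```

View pics/w1.png

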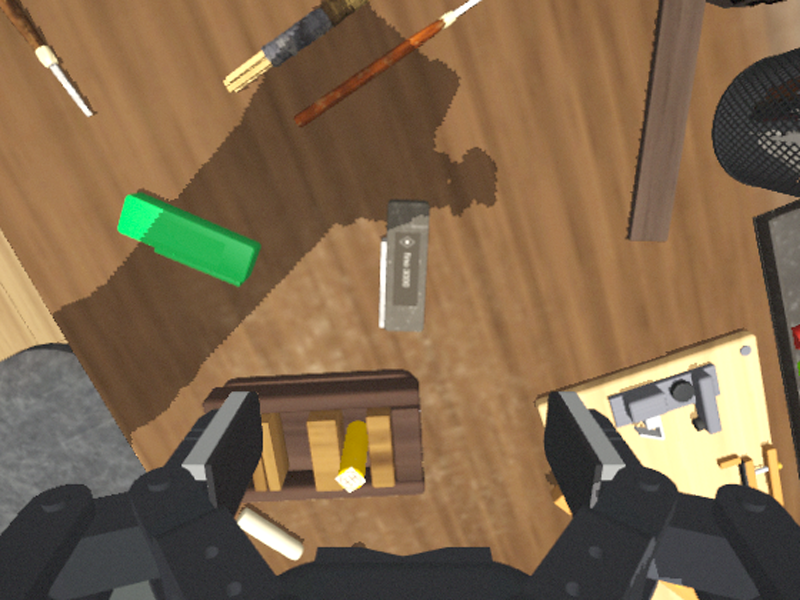

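The wrist picture shows the stone's top face with corners (390,201), (429,202), (423,331), (385,329). The green look-alike is at (190,240). The rack is below and clear of the fingers.

```bash
python3 - <<'E'
from h import *
import pickle; C=pickle.load(open('c1.pkl','rb'))
p=np.array([(390,201),(429,202),(423,331),(385,329)],float)*.7
s=w('wrist',p,17,C); print(s.round(1),s.mean(0))
for i,j in((3,0),(2,1)):
  v=s[i]-s[j]; print(np.hypot(*v[:2]),np.degrees(np.arctan2(v[1],v[0])))
for i,j in((0,1),(3,2)):
  v=s[j]-s[i]; print(np.hypot(*v[:2]),np.degrees(np.arctan2(v[1],v[0])))
m=s.mean(0); go(m[0],m[1],60,70)
print('board from wrist: corners', w('wrist',np.array([(536,402),(750,331)])*.7,12,C))
E
```

```text
[[481.7 449.   17. ]
 [504.7 440.1  17. ]
 [472.8 358.7  17. ]
 [448.8 368.8  17. ]] [477.00420871 404.16206655  17.        ]
86.6232730482348 -112.30392393516405
87.41324425055878 -111.36136866575511
24.626848921904354 -21.02609909573425
26.05967396118018 -22.807318876742983
t 1.525 tcp [474.6 406.  189.9] [-1.7992e+02  3.0000e-02  7.0510e+01] F [-0.3 -0.1 -0.9] gap 85.4 -> [-0.006  0.02   0.866] roll 0.008
board from wrist: corners [[532.4199944  276.03631909  12.        ]
 [690.56834855 278.78010381  12.        ]]
```

```bash
python3 -c "
from h import *
go(476,404,40,68.2)"
```

```text
t 1.525 tcp [474.6 406.  189.9] [-1.7992e+02  3.0000e-02  7.0510e+01] F [-0.3 -0.1 -0.9] gap 85.4 -> [-0.009  0.014  0.999] roll 0.038
```

{"fn": "carry_out", "kwargs": {
  "deltas": [
    {"delta_pos": [-0.009, 0.014, 0.3], "roll": 0.038, "gripper": 1},
    {"delta_pos": [-0.009, 0.014, 0.6], "roll": 0.038, "gripper": 1},
    {"delta_pos": [-0.009, 0.014, 0.85], "roll": 0.038, "gripper": 1},
    {"delta_pos": [-0.009, 0.014, 1], "roll": 0.038, "gripper": 0.4},
    {"delta_pos": [-0.009, 0.014, 1], "roll": 0.038, "gripper": 0.4},
    {"delta_pos": [-0.009, 0.014, 1], "roll": 0.038, "gripper": 0.4},
    {"delta_pos": [-0.009, 0.014, 1], "roll": 0.038, "gripper": 0.4}
  ]
}}

```text
time_s: 2.4
eef_pos: [478.3, 404.1, 42.0]
tool_rot: [179.9, -0.1, 68.1]
force: [-0.4, -0.4, -0.3]
finger_gap: 59.9
grasp_force: 0.0
```

```bash
python3 -c "
from h import *
go(476,404,9.5,68.2)"
```

```text
t 2.4 tcp [478.3 404.1  42. ] [ 1.7994e+02 -1.4000e-01  6.8110e+01] F [-0.4 -0.4 -0.3] gap 59.9 -> [-0.007 -0.014  0.216] roll -0.002
```

{"fn": "carry_out", "kwargs": {
  "deltas": [
    {"delta_pos": [0, 0, 0.1], "roll": 0, "gripper": 0.4},
    {"delta_pos": [0, -0.007, 0.206], "roll": 0, "gripper": 0.4},
    {"delta_pos": [0, -0.007, 0.206], "roll": 0, "gripper": 0.4},
    {"delta_pos": [0, -0.007, 0.206], "roll": 0, "gripper": 0.4}
  ]
}}

```text
time_s: 2.9
eef_pos: [476.5, 403.5, 9.2]
tool_rot: [-180.0, 0.0, 68.1]
force: [0.0, -0.3, -0.5]
finger_gap: 59.9
grasp_force: 0.0
```

```bash
python3 - <<'E'
from h import *
go(476,404,9.5,68.2)
for i in range(4):
  eyes.snapshot('side'); print(sense()['eef_pos'].round(2),sense()['force'].round(1))
E
```

```text
t 2.9 tcp [476.5 403.5   9.2] [-1.800e+02  3.000e-02  6.809e+01] F [ 0.  -0.3 -0.5] gap 59.9 -> [ 0.002 -0.004 -0.002] roll -0.002
[476.68 403.72   9.52] [-0.6 -0.1  0.6]
[476.81 403.81   9.76] [ 0.9 -0.1  0.6]
[476.84 403.85   9.85] [-0.3 -0.5 -0.3]
[476.81 403.86   9.87] [ 0.2  0.1 -0.1]
```

{"fn": "carry_out", "kwargs": {
  "deltas": [
    {"delta_pos": [0, 0, 0], "roll": 0, "gripper": -0.4},
    {"delta_pos": [0, 0, 0], "roll": 0, "gripper": -0.6},
    {"delta_pos": [0, 0, 0], "roll": 0, "gripper": -1},
    {"delta_pos": [0, 0, 0], "roll": 0, "gripper": -1},
    {"delta_pos": [0, 0, 0], "roll": 0, "gripper": -1},
    {"delta_pos": [0, 0, 0], "roll": 0, "gripper": -1}
  ]
}}

```text
time_s: 3.85
eef_pos: [476.7, 403.8, 10.0]
tool_rot: [180.0, -0.0, 68.1]
force: [-1.3, -0.6, 4.3]
finger_gap: 28.0
grasp_force: 59.5
```

{"fn": "carry_out", "kwargs": {
  "deltas": [
    {"delta_pos": [0, 0, -0.1], "roll": 0, "gripper": -1},
    {"delta_pos": [0, 0, -0.3], "roll": 0, "gripper": -1},
    {"delta_pos": [0, 0, -0.5], "roll": 0, "gripper": -1},
    {"delta_pos": [0, 0, -0.6], "roll": 0, "gripper": -1},
    {"delta_pos": [0, 0, -0.6], "roll": 0, "gripper": -1}
  ]
}}

```text
time_s: 4.47
eef_pos: [476.9, 404.2, 100.4]
tool_rot: [180.0, -0.1, 68.1]
force: [-0.6, -0.7, -0.2]
finger_gap: 28.5
grasp_force: 59.5
```

```bash
python3 -c "
from h import *
go(648.2,123.25,100,91)"
```

```text
t 4.475 tcp [476.9 404.2 100.4] [ 1.7996e+02 -1.1000e-01  6.8100e+01] F [-0.6 -0.7 -0.2] gap 28.5 -> [-1.312  1.758  0.002] roll -0.382
```

{"fn": "carry_out", "kwargs": {
  "deltas": [
    {"delta_pos": [-0.12, 0.16, 0], "roll": -0.06, "gripper": -1},
    {"delta_pos": [-0.3, 0.4, 0], "roll": -0.15, "gripper": -1},
    {"delta_pos": [-0.5, 0.65, 0], "roll": -0.25, "gripper": -1},
    {"delta_pos": [-0.65, 0.88, 0], "roll": -0.33, "gripper": -1},
    {"delta_pos": [-0.72, 0.98, 0], "roll": -0.382, "gripper": -1},
    {"delta_pos": [-0.72, 0.98, 0], "roll": -0.382, "gripper": -1}
  ]
}}

```text
time_s: 5.22
eef_pos: [572.7, 246.3, 98.2]
tool_rot: [-179.9, 0.1, 90.8]
force: [-0.3, 0.3, -0.1]
finger_gap: 28.1
grasp_force: 59.5
```

```bash
python3 -c "
from h import *
go(648.2,123.25,80,91)"
```

```text
t 5.225 tcp [572.7 246.3  98.2] [-1.7991e+02  9.0000e-02  9.0790e+01] F [-0.3  0.3 -0.1] gap 28.1 -> [-0.827  0.492  0.122] roll -0.003
```

{"fn": "carry_out", "kwargs": {
  "deltas": [
    {"delta_pos": [-0.15, 0.09, 0], "roll": 0, "gripper": -1},
    {"delta_pos": [-0.4, 0.24, 0.03], "roll": 0, "gripper": -1},
    {"delta_pos": [-0.65, 0.38, 0.06], "roll": 0, "gripper": -1},
    {"delta_pos": [-0.79, 0.47, 0.1], "roll": 0, "gripper": -1},
    {"delta_pos": [-0.827, 0.492, 0.122], "roll": 0, "gripper": -1},
    {"delta_pos": [-0.827, 0.492, 0.122], "roll": 0, "gripper": -1},
    {"delta_pos": [-0.827, 0.492, 0.122], "roll": 0, "gripper": -1}
  ]
}}

```text
time_s: 6.1
eef_pos: [647.7, 128.5, 81.1]
tool_rot: [-180.0, -0.1, 91.2]
force: [-1.0, 0.2, -0.2]
finger_gap: 27.8
grasp_force: 59.5
```

```bash
python3 - <<'E'
from h import *
for i in range(3): eyes.snapshot('side')
go(648.2,123.25,60,91)
C=cam('wrist'); a=eyes.snapshot('wrist'); cv2.imwrite('pics/w2raw.png',a)
import pickle; pickle.dump((C,sense()),open('c2.pkl','wb'))
cv2.imwrite('pics/w2.png',cv2.resize(a,(800,600),interpolation=cv2.INTER_CUBIC))
E
```

```text
t 6.25 tcp [648.2 127.4  81.4] [ 1.800e+02 -4.000e-02  9.111e+01] F [ 0.2  0.1 -0.8] gap 28.2 -> [-0.028 -0.     0.142] roll 0.002
```

View pics/w2.png

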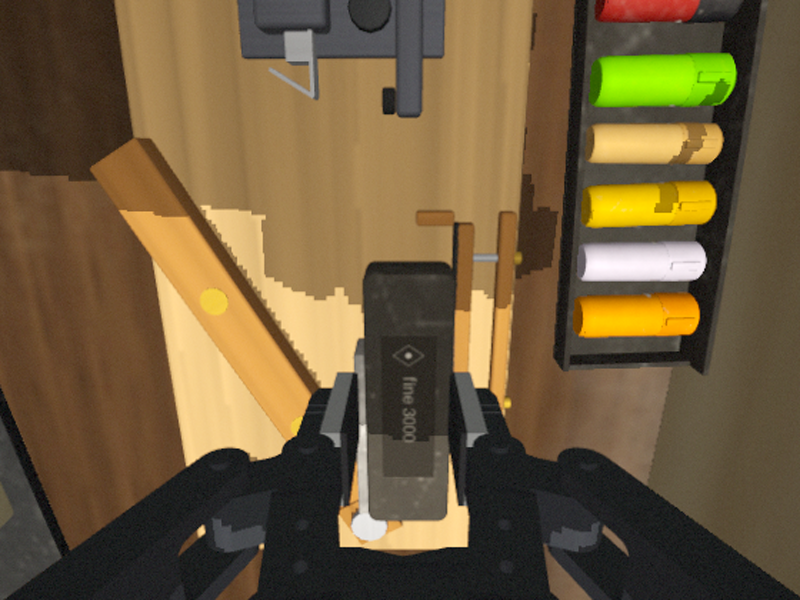

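The stone is held at (407,392), square to the board. The far cleat is at (435,218), the pad face at x≈456, the pin head at (369,527), the rubber stop at (388,100) and the pawl tip at (316,97).

```bash
cat >> h.py <<'E'
TH=np.radians(.98); RB=np.array([[np.cos(TH),-np.sin(TH)],[np.sin(TH),np.cos(TH)]]); OB=np.array([632.8,28.1])
tob=lambda p:(np.atleast_2d(p)[:,:2]-OB)@RB
tow=lambda x,y:RB@[x,y]+OB
E
python3 - <<'E'
from h import *
import pickle; C,s=pickle.load(open('c2.pkl','rb'))
f=lambda P,z:tob(w('wrist',np.array(P,float)*.7,z,C)).round(1).tolist()
print('tcp board',tob(s['eef_pos']))
print('stone ends',f([(409,263),(406,520)],s['eef_pos'][2]+7.3))
print('stone edges mid',f([(364,400),(450,400)],s['eef_pos'][2]+7.3))
print('pin',f([(369,527)],31.5))
print('cleat',f([(417,212),(454,212),(417,225)],18))
print('padface top',f([(456,300)],19),'fence',f([(497,300),(516,300)],20))
print('stop',f([(383,100)],19.5),'pawl',f([(316,97),(270,69)],19.5))
print('block front',f([(242,57)],29),'arm',f([(397,116),(420,116)],28))
print('bar end',f([(93,170),(147,139)],26))
E
```

```text
tcp board [[17.20498827 98.58626383]]
stone ends [[18.0, 145.9], [17.5, 56.7]]
stone edges mid [[4.4, 102.5], [30.9, 102.6]]
pin [[0.2, 0.8]]
cleat [[22.2, 150.5], [37.5, 150.5], [22.2, 145.1]]
padface top [[39.6, 112.5]] fence [[57.3, 112.9], [65.6, 112.9]]
stop [[8.5, 193.8]] pawl [[-17.3, 194.9], [-34.4, 205.0]]
block front [[-42.0, 207.9]] arm [[14.0, 187.6], [22.6, 187.6]]
bar end [[-105.7, 168.3], [-82.3, 179.7]]
```

```bash
python3 -c "
from h import *
t=tow(16.8,92.8); go(t[0],t[1],50,91)"
```

```text
t 6.3 tcp [648.3 127.   81.4] [ 1.7999e+02 -3.0000e-02  9.1080e+01] F [-0.3 -0.8 -0.9] gap 27.9 -> [-0.039 -0.003  0.209] roll 0.001
```

{"fn": "carry_out", "kwargs": {
  "deltas": [
    {"delta_pos": [-0.02, -0.003, 0.1], "roll": 0, "gripper": -1},
    {"delta_pos": [-0.03, -0.003, 0.2], "roll": 0, "gripper": -1},
    {"delta_pos": [-0.03, -0.003, 0.2], "roll": 0, "gripper": -1},
    {"delta_pos": [-0.03, -0.003, 0.2], "roll": 0, "gripper": -1},
    {"delta_pos": [-0.03, -0.003, 0.2], "roll": 0, "gripper": -1},
    {"delta_pos": [-0.03, -0.003, 0.2], "roll": 0, "gripper": -1}
  ]
}}

```text
time_s: 7.05
eef_pos: [648.5, 121.5, 51.6]
tool_rot: [180.0, -0.0, 91.0]
force: [-0.0, 0.1, -0.1]
finger_gap: 28.0
grasp_force: 59.5
```

```bash
python3 -c "
from h import *
t=tow(16.8,92.8); go(t[0],t[1],22.5,91); eyes.snapshot('side');eyes.snapshot('side'); go(t[0],t[1],22.5,91)"
```

```text
t 7.05 tcp [648.5 121.5  51.6] [ 1.7996e+02 -1.0000e-02  9.1020e+01] F [-0.   0.1 -0.1] gap 28.0 -> [-0.002 -0.004  0.194] roll 0.0
t 7.15 tcp [648.4 121.5  51.5] [ 1.7997e+02 -1.0000e-02  9.1020e+01] F [ 0.1 -0.9 -1.1] gap 28.1 -> [-0.002 -0.003  0.193] roll 0.0
```

{"fn": "carry_out", "kwargs": {
  "deltas": [
    {"delta_pos": [-0.001, -0.004, 0.08], "roll": 0, "gripper": -1},
    {"delta_pos": [-0.001, -0.004, 0.15], "roll": 0, "gripper": -1},
    {"delta_pos": [-0.001, -0.004, 0.17], "roll": 0, "gripper": -1},
    {"delta_pos": [-0.001, -0.004, 0.185], "roll": 0, "gripper": -1},
    {"delta_pos": [-0.001, -0.004, 0.193], "roll": 0, "gripper": -1},
    {"delta_pos": [-0.001, -0.004, 0.193], "roll": 0, "gripper": -1},
    {"delta_pos": [-0.001, -0.004, 0.193], "roll": 0, "gripper": -1}
  ]
}}

```text
time_s: 8.02
eef_pos: [647.8, 121.3, 22.5]
tool_rot: [180.0, -0.0, 91.0]
force: [0.2, -0.5, -1.0]
finger_gap: 28.3
grasp_force: 59.5
```

```bash
python3 -c "
from h import *
t=tow(16.8,92.8); eyes.snapshot('side'); go(t[0],t[1],22,91); eyes.snapshot('side');eyes.snapshot('side'); go(t[0],t[1],22,91)"
```

```text
t 8.075 tcp [647.7 121.3  22.4] [ 1.7998e+02 -1.0000e-02  9.1020e+01] F [-0.5 -0.1 -1. ] gap 28.2 -> [-0.001  0.002  0.003] roll 0.0
t 8.175 tcp [647.7 121.3  22.4] [179.99  -0.    91.02] F [-0.6 -0.2 -0.3] gap 28.1 -> [-0.001  0.002  0.002] roll 0.0
```

{"fn": "carry_out", "kwargs": {
  "deltas": [
    {"delta_pos": [0, 0.001, 0.004], "roll": 0, "gripper": -1},
    {"delta_pos": [0, 0.001, 0.004], "roll": 0, "gripper": 0.1},
    {"delta_pos": [0, 0.001, 0.004], "roll": 0, "gripper": 0.1},
    {"delta_pos": [0, 0.001, 0.004], "roll": 0, "gripper": 0.1},
    {"delta_pos": [0, 0.001, 0.004], "roll": 0, "gripper": 0.1},
    {"delta_pos": [0, 0.001, 0.004], "roll": 0, "gripper": 0.1}
  ]
}}

```text
time_s: 8.93
eef_pos: [647.8, 121.2, 21.6]
tool_rot: [180.0, 0.0, 91.0]
force: [-0.1, -0.6, -1.1]
finger_gap: 47.1
grasp_force: 0.0
```

{"fn": "carry_out", "kwargs": {
  "deltas": [
    {"delta_pos": [0, 0, -0.1], "roll": 0, "gripper": 0.1},
    {"delta_pos": [0, 0, -0.3], "roll": 0, "gripper": 0.1},
    {"delta_pos": [0, 0, -0.5], "roll": 0, "gripper": 0.1},
    {"delta_pos": [0, 0, -0.6], "roll": 0, "gripper": 0.1},
    {"delta_pos": [0, 0, -0.6], "roll": 0, "gripper": 0.1}
  ]
}}

```text
time_s: 9.55
eef_pos: [648.5, 121.5, 112.9]
tool_rot: [179.9, -0.0, 91.0]
force: [0.4, 1.3, 0.1]
finger_gap: 46.8
grasp_force: 0.0
```

```bash
python3 - <<'E'
from h import *
eyes.snapshot('side')
C=cam('wrist'); a=eyes.snapshot('wrist'); 
import pickle; pickle.dump((C,sense()),open('c3.pkl','wb'))
cv2.imwrite('pics/w3.png',cv2.resize(a,(800,600),interpolation=cv2.INTER_CUBIC))
go(600,200,110,91)
E
```

```text
t 9.65 tcp [647.1 121.3 110.8] [-1.7993e+02  1.0000e-02  9.1020e+01] F [ 0.1 -1.   0.6] gap 46.9 -> [ 0.531 -0.304  0.006] roll 0.0
```

View pics/w3.png

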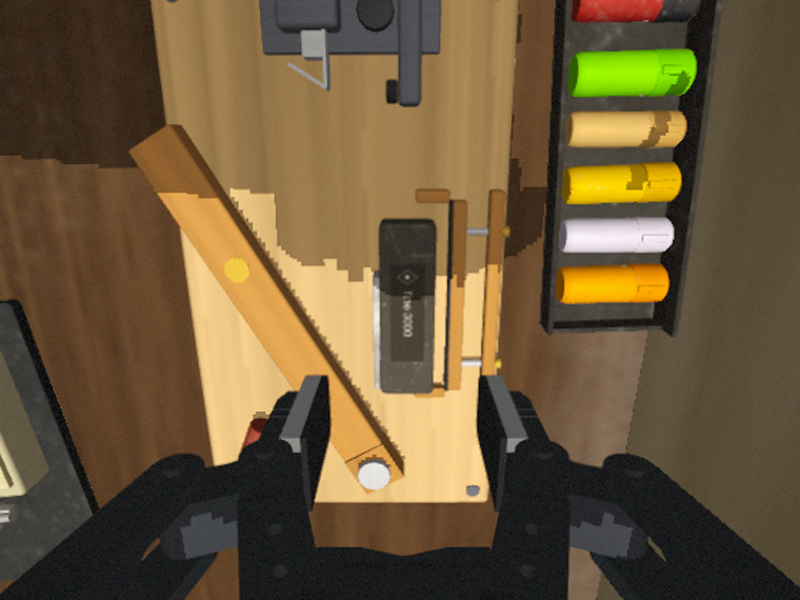

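The stone lies at (407,306), between the cleats at (432,196) and (430,392) and clear of the pad. I'll check this numerically and measure the bar.

```bash
python3 - <<'E'
from h import *
import pickle; C,s=pickle.load(open('c3.pkl','rb'))
f=lambda P,z:tob(w('wrist',np.array(P,float)*.7,z,C)).round(1).tolist()
print('stone',f([(408,220),(406,393),(379,300),(435,300)],29))
print('cleats',f([(432,202),(430,389)],18),'pin',f([(374,475)],31.5))
e=f([(131,152),(180,125)],26);print('bar end',e)
m=np.mean(e,0);a=np.arctan2(-m[0],m[1]);print(a,np.hypot(*m))
print('stop/pawl',f([(387,92),(327,88)],19.5))
for a in (a,0.2,0.05,0,-.02): # push spot, TCP offset ~ finger half thickness later
  x,y=-12,175; bx=x*np.cos(a)-y*np.sin(a); by=x*np.sin(a)+y*np.cos(a); print(round(a,3),bx,by,tow(bx,by))
E
```

```text
stone [[18.1, 138.2], [17.4, 49.9], [4.3, 99.8], [31.2, 99.9]]
cleats [[29.5, 145.0], [30.3, 46.3]] pin [[0.3, 1.8]]
bar end [[-106.0, 168.5], [-82.3, 179.7]]
0.49573786637951706 197.92683622995645
stop/pawl [[8.7, 193.3], [-17.8, 195.0]]
0.496 -93.79955923930491 148.22497322149238 [536.47901125 174.69900111]
0.2 -46.52793182323062 169.12761915267654 [583.3862179  196.40709474]
0.05 -20.731357747108305 174.18154553787096 [609.09257933 201.9014908 ]
0 -12.0 175.0 [617.80866156 202.86916139]
-0.02 -8.497833408665644 175.2049851669711 [621.30680994 203.1340155 ]
```

```bash
python3 - <<'E'
from h import *
t=tow(-128,140); print(t); go(*t,100,91)
for a in (.496,.35,.2,.12,.08,.05,.026,0):
  c,s=np.cos(a),np.sin(a); b=(-12*c-183*s-14.5,-12*s+183*c-11); print(a,np.round(b,1),tow(*b).round(1))
E
```

```text
[502.42424806 165.89028741]
t 9.65 tcp [647.1 121.3 110.8] [-1.7993e+02  1.0000e-02  9.1020e+01] F [ 0.1 -1.   0.6] gap 46.9 -> [ 0.315 -0.959  0.073] roll 0.0
0.496 [-112.1  144.2] [518.2 170.4]
0.35 [-88.5 156.8] [541.6 183.4]
0.2 [-62.6 166. ] [567.4 193. ]
0.12 [-48.3 169.2] [581.6 196.5]
0.08 [-41.1 170.5] [588.8 197.8]
0.05 [-35.6 171.2] [594.2 198.6]
0.026 [-31.3 171.6] [598.6 199.2]
0 [-26.5 172. ] [603.4 199.6]
```

{"fn": "carry_out", "kwargs": {
  "deltas": [
    {"delta_pos": [0.06, -0.15, 0], "roll": 0, "gripper": -1},
    {"delta_pos": [0.15, -0.42, 0], "roll": 0, "gripper": -1},
    {"delta_pos": [0.25, -0.7, 0], "roll": 0, "gripper": -1},
    {"delta_pos": [0.3, -0.88, 0.05], "roll": 0, "gripper": -1},
    {"delta_pos": [0.315, -0.96, 0.07], "roll": 0, "gripper": -1},
    {"delta_pos": [0.315, -0.96, 0.07], "roll": 0, "gripper": -1},
    {"delta_pos": [0.315, -0.96, 0.07], "roll": 0, "gripper": -1}
  ]
}}

```text
time_s: 10.52
eef_pos: [504.4, 165.4, 101.2]
tool_rot: [179.9, 0.0, 91.0]
force: [1.1, 0.9, 0.1]
finger_gap: 0.2
grasp_force: 0.0
```

{"fn": "carry_out", "kwargs": {
  "deltas": [
    {"delta_pos": [0, 0, 0.15], "roll": 0, "gripper": -1},
    {"delta_pos": [0, 0, 0.35], "roll": 0, "gripper": -1},
    {"delta_pos": [0, 0, 0.48], "roll": 0, "gripper": -1},
    {"delta_pos": [0, 0, 0.55], "roll": 0, "gripper": -1},
    {"delta_pos": [0, 0, 0.55], "roll": 0, "gripper": -1},
    {"delta_pos": [0, 0, 0.55], "roll": 0, "gripper": -1}
  ]
}}

```text
time_s: 11.28
eef_pos: [503.8, 166.0, 19.3]
tool_rot: [179.9, -0.0, 91.0]
force: [-0.1, -0.5, -0.9]
finger_gap: 0.2
grasp_force: 0.0
```

```bash
python3 -c "
from h import *
eyes.snapshot('side');t=tow(-100,149); go(*t,17,91)"
```

```text
t 11.325 tcp [503.7 166.1  19.4] [ 1.7991e+02 -3.0000e-02  9.1010e+01] F [-0.3  0.5 -0.4] gap 0.3 -> [0.059 0.178 0.016] roll 0.0
```

{"fn": "carry_out", "kwargs": {
  "deltas": [
    {"delta_pos": [0.01, 0.03, 0.008], "roll": 0, "gripper": -1},
    {"delta_pos": [0.02, 0.065, 0.016], "roll": 0, "gripper": -1},
    {"delta_pos": [0.03, 0.095, 0.016], "roll": 0, "gripper": -1},
    {"delta_pos": [0.05, 0.125, 0.016], "roll": 0, "gripper": -1},
    {"delta_pos": [0.07, 0.155, 0.016], "roll": 0, "gripper": -1},
    {"delta_pos": [0.085, 0.185, 0.016], "roll": 0, "gripper": -1},
    {"delta_pos": [0.1, 0.215, 0.016], "roll": 0, "gripper": -1},
    {"delta_pos": [0.11, 0.245, 0.016], "roll": 0, "gripper": -1}
  ]
}}

```text
time_s: 12.32
eef_pos: [539.6, 183.3, 16.2]
tool_rot: [-180.0, -0.0, 91.0]
force: [-0.1, 0.2, 0.3]
finger_gap: -0.1
grasp_force: 0.2
```

{"fn": "carry_out", "kwargs": {
  "deltas": [
    {"delta_pos": [0.012, 0.03, 0], "roll": 0, "gripper": -1},
    {"delta_pos": [0.024, 0.06, 0], "roll": 0, "gripper": -1},
    {"delta_pos": [0.035, 0.09, 0], "roll": 0, "gripper": -1},
    {"delta_pos": [0.044, 0.12, 0], "roll": 0, "gripper": -1},
    {"delta_pos": [0.054, 0.15, 0], "roll": 0, "gripper": -1},
    {"delta_pos": [0.062, 0.175, 0], "roll": 0, "gripper": -1}
  ]
}}

```text
time_s: 13.08
eef_pos: [565.7, 192.9, 16.2]
tool_rot: [180.0, 0.0, 91.0]
force: [0.1, -0.4, -0.0]
finger_gap: -0.3
grasp_force: 0.2
```

```bash
python3 -c "
from h import *
go(581.6,196.5,17,91)
C=cam('wrist'); a=eyes.snapshot('wrist')
import pickle; pickle.dump((C,sense()),open('c4.pkl','wb'))
cv2.imwrite('pics/w4.png',cv2.resize(a,(800,600),interpolation=cv2.INTER_CUBIC))
go(581.6,196.5,17,91)"
```

```text
t 13.075 tcp [565.7 192.9  16.2] [180.     0.    91.01] F [ 0.1 -0.4 -0. ] gap -0.3 -> [ 0.022  0.106 -0.005] roll 0.0
t 13.125 tcp [566.3 193.2  16.3] [ 1.7995e+02 -1.0000e-02  9.1020e+01] F [ 0.5  0.4 -0.2] gap 0.1 -> [ 0.02   0.102 -0.005] roll 0.0
```

View pics/w4.png

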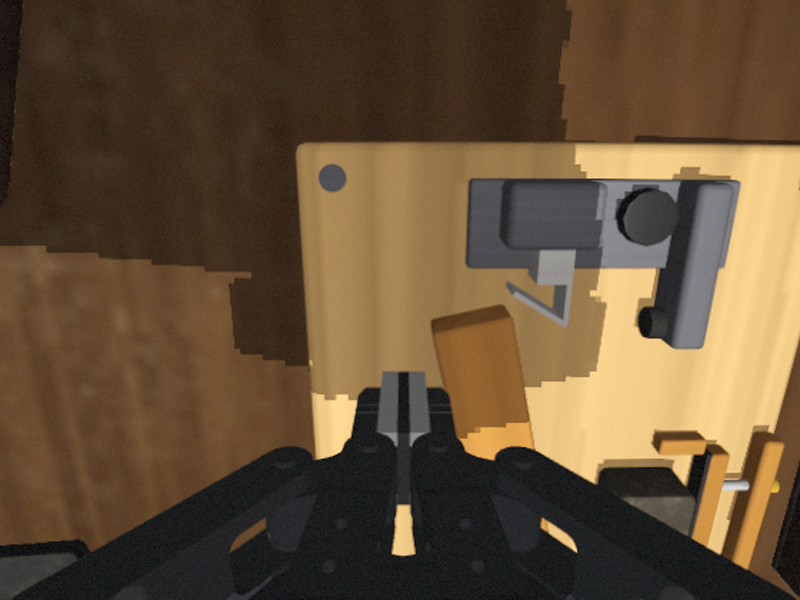

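The view shows the bar end at (472,318), about 0.2 rad out. The pawl tip is at (566,326), the stop face at (640,322), and the shut fingertips are just left of the bar.

```bash
python3 - <<'E'
from h import *
import pickle; C,s=pickle.load(open('c4.pkl','rb'))
f=lambda P,z:tob(w('wrist',np.array(P,float)*.7,z,C)).round(1).tolist()
print('pawl',f([(566,326)],26),f([(566,326)],19.5),'stop',f([(640,322)],19.5),'block corner',f([(468,267)],29))
e=f([(432,322),(511,307)],26);print(e);m=np.mean(e,0);print(np.arctan2(-m[0],m[1]))
print('board corner',f([(300,144)],12),'tcp',tob(s['eef_pos']))
E
```

```text
pawl [[-17.9, 194.9]] [[-15.6, 192.4]] stop [[6.9, 193.7]] block corner [[-47.3, 213.1]]
[[-56.6, 196.1], [-34.2, 200.7]]
0.22495750079415777
board corner [[-94.2, 244.8]] tcp [[-63.66154199 166.17213915]]
```

{"fn": "carry_out", "kwargs": {
  "deltas": [
    {"delta_pos": [0.005, 0.02, 0], "roll": 0, "gripper": -1},
    {"delta_pos": [0.01, 0.045, 0], "roll": 0, "gripper": -1},
    {"delta_pos": [0.014, 0.07, 0], "roll": 0, "gripper": -1},
    {"delta_pos": [0.018, 0.095, 0], "roll": 0, "gripper": -1},
    {"delta_pos": [0.022, 0.12, 0], "roll": 0, "gripper": -1},
    {"delta_pos": [0.026, 0.14, 0], "roll": 0, "gripper": -1},
    {"delta_pos": [0.026, 0.14, 0], "roll": 0, "gripper": -1}
  ]
}}

```text
time_s: 14.0
eef_pos: [587.3, 197.0, 16.4]
tool_rot: [179.9, -0.0, 91.0]
force: [-0.1, -0.4, -0.1]
finger_gap: 0.1
grasp_force: 0.0
```

{"fn": "carry_out", "kwargs": {
  "deltas": [
    {"delta_pos": [0, 0.008, 0], "roll": 0, "gripper": -1},
    {"delta_pos": [0, 0.016, 0], "roll": 0, "gripper": -1},
    {"delta_pos": [0, 0.02, 0], "roll": 0, "gripper": -1},
    {"delta_pos": [0, 0.02, 0], "roll": 0, "gripper": -1}
  ]
}}

```text
time_s: 14.5
eef_pos: [589.3, 197.2, 16.2]
tool_rot: [-180.0, -0.0, 91.0]
force: [-0.9, 0.3, 0.9]
finger_gap: 0.1
grasp_force: 0.5
```

{"fn": "carry_out", "kwargs": {
  "deltas": [
    {"delta_pos": [0, 0.008, 0], "roll": 0, "gripper": -1},
    {"delta_pos": [0, 0.016, 0], "roll": 0, "gripper": -1},
    {"delta_pos": [0, 0.02, 0], "roll": 0, "gripper": -1},
    {"delta_pos": [0, 0.02, 0], "roll": 0, "gripper": -1}
  ]
}}

```text
time_s: 15.0
eef_pos: [592.0, 197.5, 16.1]
tool_rot: [-180.0, -0.0, 91.0]
force: [-2.9, 1.1, 1.4]
finger_gap: -0.1
grasp_force: 1.5
```

```bash
python3 -c "
from h import *
go(598.6,199.2,17,91); print(tob(sense()['eef_pos']))"
```

```text
t 15.0 tcp [592.  197.5  16.1] [-1.7996e+02 -1.0000e-02  9.1030e+01] F [-2.9  1.1  1.4] gap -0.1 -> [ 0.011  0.044 -0.006] roll 0.0
[[-37.87061656 170.02837223]]
```

{"fn": "carry_out", "kwargs": {
  "deltas": [
    {"delta_pos": [0, 0.005, 0], "roll": 0, "gripper": -1},
    {"delta_pos": [0, 0.01, 0], "roll": 0, "gripper": -1},
    {"delta_pos": [0, 0.01, 0], "roll": 0, "gripper": -1}
  ]
}}

```text
time_s: 15.38
eef_pos: [593.9, 197.2, 16.2]
tool_rot: [180.0, 0.0, 91.0]
force: [-3.6, 0.7, 0.4]
finger_gap: -0.1
grasp_force: 1.4
```

{"fn": "carry_out", "kwargs": {
  "deltas": [
    {"delta_pos": [0, 0.005, 0], "roll": 0, "gripper": -1},
    {"delta_pos": [0, 0.01, 0], "roll": 0, "gripper": -1},
    {"delta_pos": [0, 0.01, 0], "roll": 0, "gripper": -1}
  ]
}}

```text
time_s: 15.75
eef_pos: [595.5, 197.2, 16.2]
tool_rot: [180.0, 0.0, 91.0]
force: [-2.6, 2.0, 0.7]
finger_gap: -0.2
grasp_force: 1.4
```

```bash
python3 -c "
from h import *
C=cam('wrist'); a=eyes.snapshot('wrist')
import pickle; pickle.dump((C,sense()),open('c5.pkl','wb'))
cv2.imwrite('pics/w5.png',cv2.resize(a[180:400,260:560],(800,587),interpolation=cv2.INTER_CUBIC))
go(598.6,199.2,17,91); print(tob(sense()['eef_pos']))"
```

```text
t 15.8 tcp [595.4 197.3  16.2] [179.99   0.    91.02] F [-3.2 -0.2  0.6] gap -0.1 -> [ 0.012  0.021 -0.005] roll 0.0
[[-34.45276373 169.80068159]]
```

View pics/w5.png

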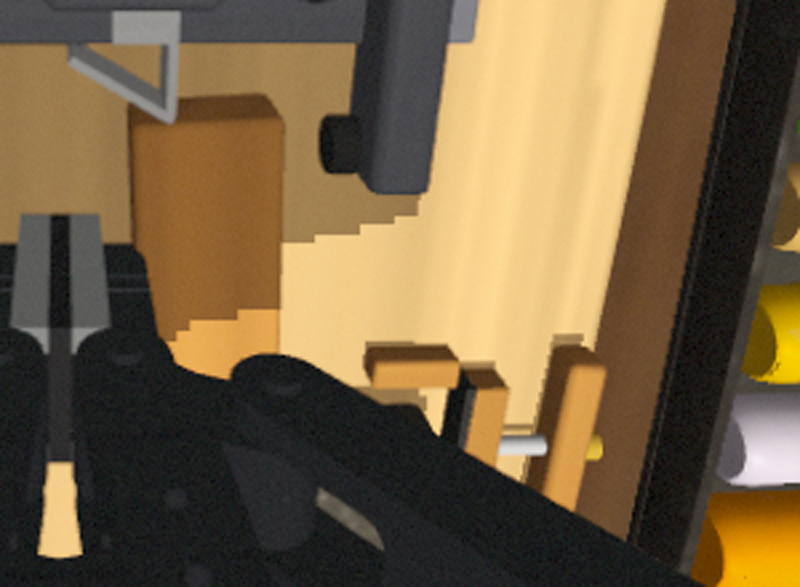

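The pawl tip is at (172,118), now over the bar's end, whose robot-side corner is at (133,125). The stop face at (322,140) is about 6 mm ahead of the bar's other face. I'll continue in small steps.

{"fn": "carry_out", "kwargs": {
  "deltas": [
    {"delta_pos": [0.002, 0.005, 0], "roll": 0, "gripper": -1},
    {"delta_pos": [0.002, 0.01, 0], "roll": 0, "gripper": -1},
    {"delta_pos": [0.002, 0.01, 0], "roll": 0, "gripper": -1}
  ]
}}

```text
time_s: 16.18
eef_pos: [596.9, 197.5, 16.2]
tool_rot: [180.0, 0.0, 91.0]
force: [-2.8, 0.8, 1.7]
finger_gap: -0.2
grasp_force: 1.5
```

{"fn": "carry_out", "kwargs": {
  "deltas": [
    {"delta_pos": [0, 0.004, 0], "roll": 0, "gripper": -1},
    {"delta_pos": [0, 0.008, 0], "roll": 0, "gripper": -1},
    {"delta_pos": [0, 0.008, 0], "roll": 0, "gripper": -1}
  ]
}}

```text
time_s: 16.55
eef_pos: [598.1, 197.7, 16.2]
tool_rot: [180.0, -0.0, 91.0]
force: [-3.6, 1.5, 0.9]
finger_gap: -0.4
grasp_force: 1.7
```

{"fn": "carry_out", "kwargs": {
  "deltas": [
    {"delta_pos": [0, 0.003, 0], "roll": 0, "gripper": -1},
    {"delta_pos": [0, 0.006, 0], "roll": 0, "gripper": -1},
    {"delta_pos": [0, 0.006, 0], "roll": 0, "gripper": -1}
  ]
}}

```text
time_s: 16.92
eef_pos: [599.0, 197.8, 16.2]
tool_rot: [-180.0, -0.0, 91.0]
force: [-4.0, 1.8, 1.8]
finger_gap: -0.0
grasp_force: 1.8
```

{"fn": "carry_out", "kwargs": {
  "deltas": [
    {"delta_pos": [0, 0.002, 0], "roll": 0, "gripper": -1},
    {"delta_pos": [0, 0.004, 0], "roll": 0, "gripper": -1},
    {"delta_pos": [0, 0.004, 0], "roll": 0, "gripper": -1}
  ]
}}

```text
time_s: 17.3
eef_pos: [599.6, 197.7, 16.2]
tool_rot: [180.0, -0.0, 91.0]
force: [-4.4, 1.7, 0.6]
finger_gap: -0.0
grasp_force: 1.9
```

{"fn": "carry_out", "kwargs": {
  "deltas": [
    {"delta_pos": [0, 0.002, 0], "roll": 0, "gripper": -1},
    {"delta_pos": [0, 0.004, 0], "roll": 0, "gripper": -1},
    {"delta_pos": [0, 0.004, 0], "roll": 0, "gripper": -1}
  ]
}}

```text
time_s: 17.68
eef_pos: [600.2, 197.7, 16.2]
tool_rot: [180.0, -0.0, 91.0]
force: [-4.9, 1.6, 0.8]
finger_gap: -0.2
grasp_force: 2.0
```

```bash
python3 -c "
from h import *
a=eyes.snapshot('wrist')
cv2.imwrite('pics/w6.png',cv2.resize(a[180:300,260:420],(640,480),interpolation=cv2.INTER_CUBIC)); print(sense()['eef_pos'],sense()['force'])"
```

```text
[600.20160034 197.65567443  16.19918563] [-4.21048905  1.79618744  1.29374642]
```

View pics/w6.png

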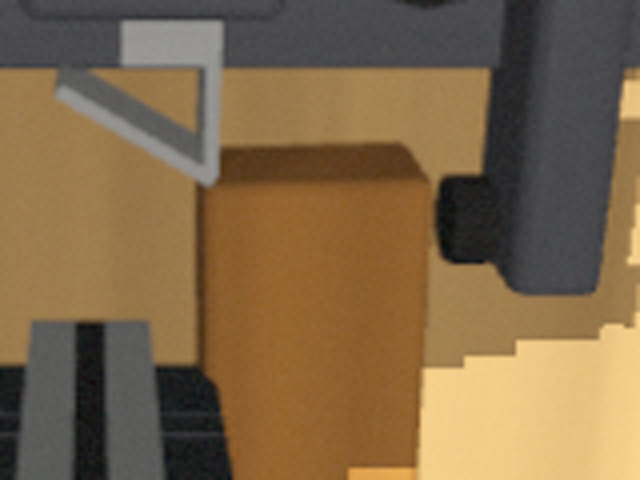

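The pawl tip at (212,185) is within about 1 mm of the bar's corner at (205,187), so it has not snapped yet. The stop at (437,215) is still clear.

{"fn": "carry_out", "kwargs": {
  "deltas": [
    {"delta_pos": [0, 0.002, 0], "roll": 0, "gripper": -1},
    {"delta_pos": [0, 0.004, 0], "roll": 0, "gripper": -1},
    {"delta_pos": [0, 0.004, 0], "roll": 0, "gripper": -1}
  ]
}}

```text
time_s: 18.1
eef_pos: [601.4, 197.3, 16.3]
tool_rot: [179.9, 0.0, 91.0]
force: [-2.4, 0.4, -0.0]
finger_gap: -0.3
grasp_force: 1.1
```

{"fn": "carry_out", "kwargs": {
  "deltas": [
    {"delta_pos": [0, 0.001, 0], "roll": 0, "gripper": -1},
    {"delta_pos": [0, 0.003, 0], "roll": 0, "gripper": -1},
    {"delta_pos": [0, 0.003, 0], "roll": 0, "gripper": -1}
  ]
}}

```text
time_s: 18.48
eef_pos: [601.4, 197.4, 16.3]
tool_rot: [180.0, 0.0, 91.0]
force: [-2.3, 0.5, 1.9]
finger_gap: 0.0
grasp_force: 1.3
```

```bash
python3 -c "
from h import *
a=eyes.snapshot('wrist')
cv2.imwrite('pics/w7.png',cv2.resize(a[180:300,260:420],(640,480),interpolation=cv2.INTER_CUBIC)); print(sense()['eef_pos'],sense()['force'])"
```

```text
[601.43190619 197.40588234  16.27450609] [-2.23461384  0.92633214  1.49647466]
```

View pics/w7.png

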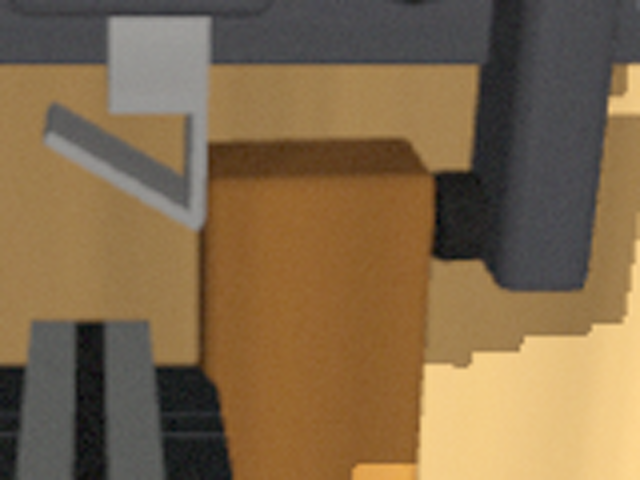

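The pawl has snapped forward: its tip at (197,225) is in front of the bar's face, and the force dropped from 4.9 to 2.3 N. I'll back off and verify.

{"fn": "carry_out", "kwargs": {
  "deltas": [
    {"delta_pos": [-0.005, -0.03, 0], "roll": 0, "gripper": -1},
    {"delta_pos": [-0.02, -0.12, 0], "roll": 0, "gripper": -1},
    {"delta_pos": [-0.03, -0.25, 0], "roll": 0, "gripper": -1},
    {"delta_pos": [-0.03, -0.35, -0.1], "roll": 0, "gripper": -1},
    {"delta_pos": [-0.03, -0.4, -0.4], "roll": 0, "gripper": -1},
    {"delta_pos": [-0.03, -0.4, -0.8], "roll": 0, "gripper": -1},
    {"delta_pos": [-0.03, -0.4, -0.9], "roll": 0, "gripper": -1},
    {"delta_pos": [-0.03, -0.4, -0.9], "roll": 0, "gripper": -1}
  ]
}}

```text
time_s: 19.52
eef_pos: [542.1, 192.3, 152.0]
tool_rot: [179.9, -0.1, 91.0]
force: [-0.1, -0.2, 0.4]
finger_gap: 0.1
grasp_force: 0.0
```

{"fn": "carry_out", "kwargs": {
  "deltas": [
    {"delta_pos": [-0.3, 0.1, 0], "roll": 0, "gripper": -1},
    {"delta_pos": [-0.6, 0.3, 0], "roll": 0, "gripper": -1},
    {"delta_pos": [-0.7, 0.3, 0], "roll": 0, "gripper": -1},
    {"delta_pos": [-0.7, 0.3, 0], "roll": 0, "gripper": -1}
  ]
}}

```text
time_s: 20.02
eef_pos: [586.9, 86.5, 149.4]
tool_rot: [-179.8, 0.1, 90.9]
force: [-0.5, 0.8, -0.5]
finger_gap: -0.1
grasp_force: 0.0
```

```bash
python3 -c "
from h import *
C=cam('wrist'); a=eyes.snapshot('wrist')
import pickle; pickle.dump((C,sense()),open('c8.pkl','wb'))
cv2.imwrite('pics/w8.png',cv2.resize(a,(800,600),interpolation=cv2.INTER_CUBIC)); print(sense()['eef_pos'],sense()['force'])"
```

```text
[586.86371078  88.53556501 149.68762802] [ 0.1195063   0.78063585 -0.22754756]
```

View pics/w8.png

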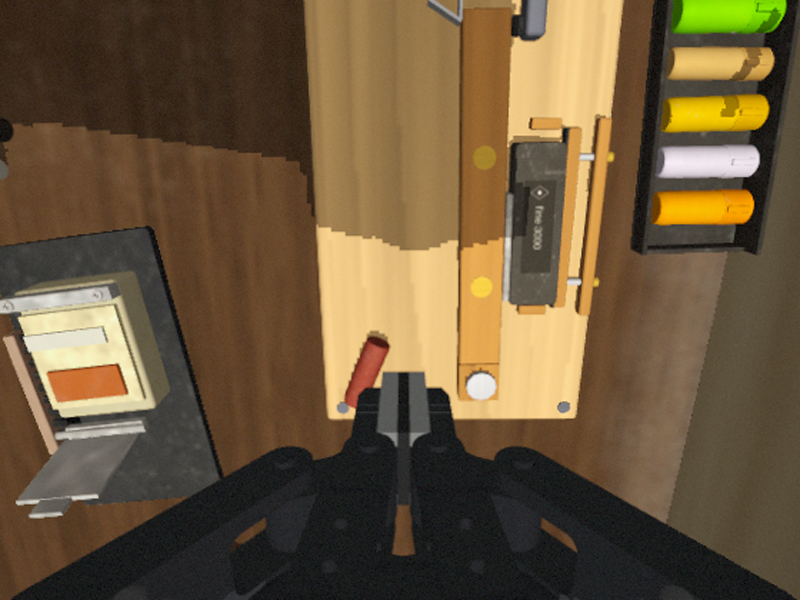

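The bar (485,200) is held by the pawl at (460,10). The stone (538,225) is clamped between the bar and the pad (568,215), inside the cleats. The seal (367,370) is untouched.

```bash
python3 -c "
from h import *
print(order.sign_off())"
```

```text
the job is handed in; nothing more can be done
None
```

The stone lies flat in the bed, clamped against the pad by the caught bar. The highest push force read was about 5 N, the red seal was left in place and the arm never went near the slip, and the job was handed in at about 20 s; no verdict came back.

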